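# Re-clamp the dripper arm of a coffee stand at its height band

### The job

The dripper arm of the pour-over coffee stand is clamped too low for the carafe. Take the clamp lever by its upright black knob, swing it open and, carrying the arm by that knob without letting it drop, raise it until its clamp block just meets the underside of the rubber height band on the post, without shoving the band along. Hold it there, swing the lever fully closed again, and finish still gripping the knob; leave everything else on the worktop where it stands.

Things in the scene. Friction and masses are not known exactly. Their poses are not given: they have to be found in the camera images.
- stand: Fixed pour-over stand. Origin: on the worktop under the middle of its square steel post (18 x 18 mm, up to z = 295 mm); z up. Dark wooden base 14 mm thick, local x -70..70, y -52..222 mm. Local +y points from the post to the dripper, local -x (roughly towards the robot) is the side the lever opens to.
- dripper_arm (a joint): Height of the dripper arm on the post, m, 0 = lowest stop, grows upward to 0.095. With lever and knob it weighs about 0.5 kg. With the lever open it slides freely and falls by its own weight unless it is carried; with the lever closed it stays at any height.
- lever (a joint): Cam lever, rad: 0 = fully closed (points to the stand's local -y), grows as it swings open, clockwise from above, to 1.45 (towards local -x). It turns about lever_pivot on the arm, so whoever holds its knob carries the arm. The cam bites the post below about 0.4 rad and is free above 0.5; turning it takes a few newtons at the knob. It stays where left.
- lever_pivot (a point): Vertical axis of the lever's pin, at mid height of the clamp block, 21 mm from the post's axis towards the stand's -y; moves with the arm.
- lever_knob: Upright black knob on the lever's free end, 21 mm thick, 46 mm tall, revolving freely about its vertical axis. Origin: on the axis, 24 mm above its lower end, a good height to grip from above; 88 mm from lever_pivot horizontally and 36 mm above it. The lever's flat bar lies below, its top 32 mm under this origin.
- block_top (a point): Middle of the top face of the arm's aluminium clamp block (38 x 36 x 36 mm), on the post's axis; moves with the arm. Two rods join the block to a ring 125 mm to local +y that carries a white ceramic cone, 105 mm wide, its rim 28 mm above this point and its outlet 48 mm below it.
- band_under (a point): Middle of the underside of the black rubber height band, a square sleeve 28 x 28 x 10 mm gripping the post above the clamp block. The block touches it when block_top is level with this point. It stays by friction and slides up if pushed with more than about 10 N.
- mug: Cream mug, 78 mm wide and 100 mm tall, standing on the stand's base under the dripper (the drip plate's top is 16 mm above the worktop). Origin: underside, 16 mm from the centre of the cup towards its handle.
- carafe: Glass coffee jug with black lid and handle, 130 mm tall. Origin: underside.
- jam_jar: Jar with a yellow lid, 71 mm wide, 110 mm tall. Origin: centre of the underside.
- spice_jar: Small jar with a black cap, 40 mm wide, 105 mm tall. Origin: centre of the underside.
- teaspoon: Steel teaspoon, 130 mm long along its x. Origin: underside.
- pepper_mill: Brown wooden pepper mill, 58 mm wide, 170 mm tall. Origin: centre of the underside.
- tape_roll: Roll of tape lying flat, 98 mm wide, 25 mm tall. Origin: underside.

How it is judged (in metres and radians):
On the way, in this order (a step that is already met when the one before it is completed fails the run):
1. the lever is swung open (past 0.6 rad) with the knob in the fingers (value of joint lever above 0.6 rad and contact force between the fingers and lever_knob above 2 N), for 0.1 s.
2. with the lever still open (past 0.6 rad), the arm is held by the knob with its block at the band (from 6 mm below to 2 mm above the band's underside) (all of step 1 and z of block_top in the frame of band_under between -0.006 and 0.002 m), for 0.2 s.
At the end, for the whole second after the job is handed in: The lever is fully closed (below 0.08 rad), the top of the clamp block is within 6 mm below (at most 2 mm above) the underside of the band, the band is within 6 mm of where it was, the arm is still, and the fingers still grip the knob (over 2 N) (z of block_top in the frame of band_under between -0.006 and 0.002 m and value of joint lever below 0.08 rad and contact force between the fingers and lever_knob above 2 N and distance of band_under from where it was at the start of the episode below 0.006 m and velocity of joint dripper_arm between -0.01 and 0.01 m/s); the arm keeps its last pose, push and grip.
It fails at once if the dripper arm drops (falls faster than 0.25 m/s) (velocity of joint dripper_arm below -0.25 m/s).
It fails at once if the band is shoved along the post by more than 8 mm (distance of band_under from where it was at the start of the episode above 0.008 m).
It fails at once if something else on the worktop is moved by more than 20 mm (distance of any of mug, carafe, jam_jar, spice_jar, teaspoon, pepper_mill, tape_roll from where it was at the start of the episode above 0.02 m).
It also fails if it takes over 40 s, if anything falls off the work surface, if the arm or the gripper's body presses on something with over 40 N, if the wrist force passes 120 N, or if a joint passes its speed limit or range.

### The arm

A 6-joint arm with a two-finger parallel gripper is mounted at the origin on a cart in front of the work surface, level with it; the furniture and walls round the work are solid. World frame = base frame: x ahead of the robot, y to its left, z up, the work surface at z = 0. Lengths are in m, angles in degrees, forces in N, time in s.
With the tool pointing down it reaches from about 0.25 to 0.775 m from the base axis. Payload 4 kg.
Tool frame: the origin (TCP) lies at the very end of the fingers, on their centre line; the grasp point (between the pads) lies 19 mm behind it (arm.pinch_z is the distance from the TCP to the grasp point, in m); z points along the fingers, y is the line along which they close (so a half turn about z gives the same grasp; the last joint's range is limited). The gripper opens to 85 mm and grips with 20 to 120 N. Pads are 22 mm wide; open, the fingers measure 114 mm over their backs; the gripper's body (76 mm by 85 mm) begins 54 mm behind the grasp point. The pads swing forward as they close: fully open they stand 13 mm farther back than shut.
Start: joints at [-72.37, 4.996, 78.535, -0, 96.463, -5.907], TCP at [0.22, -0.504, 0.231] pointing down, gripper open.
Joint ranges: [-177.83, 177.83], [-43.37, 116.18], [15.69, 146.23], [-61.86, 241.86], [9.47, 152.12], [-147.06, 147.06]. Speed limits (degrees/s): [159.86, 159.86, 180, 180, 180, 180].

### API

Orientations are given as [roll, pitch, yaw] about the fixed x, y, z axes, in that order (R = Rz(yaw) Ry(pitch) Rx(roll)).
In Python, from station import arm gives the robot as it stands.
- The arm moves only by the shell command python3 shift.py 'ROWS' [OPENING]. ROWS is a JSON object whose key "offsets" holds a list of rows, 1 to 20 of them, each of 6 numbers: dx, dy, dz in m, then a rotation vector rx, ry, rz in degrees; each row shifts and turns the commanded pose from where the row before left it, along the tool's axes as they then stand; what a row does not reach is not made up. A row lasts 1/12 s, in which the tool goes at most 0.0417 m and 7.16 degrees, less where a joint would pass 70% of its speed; a pose out of reach is approached as far as the arm can. OPENING is the finger opening in m, set as the command begins (- or left out keeps the last). The fingers move at their own pace and stop on an object; the grip force is fixed at half the most. Time passes only in rows, so rows that do not move let the fingers close. It prints the time, the measured TCP pose, the force, the opening and the grip force at its end. Input that does not fit is refused with a message, and nothing moves.
- arm.observe(): the state, without advancing time (a new reading comes with each control period).
- arm.camera(name): name is "side" or "top"; returns a dict with "img" (400x640x3 uint8, red, green, blue), "vertical_fov" (degrees; the focal length in pixels is half the picture's height over the tangent of half this angle, whatever the lens; pixels are square), "cx", "cy" (the principal point, pixels), "R" (3x3) and "t" (3): a world point X has camera coordinates R X + t. Camera axes: x right, y down, z forward; pixel columns grow to the right and rows downward; lengths in m; the calibration is good to about 2 mm. A picture is of the moment at which its call begins. There is no depth.
- arm.close_job(): hands the job in; it is judged then, once.
The state is a dict: "time_s": time; "joint_positions": joint angles; "joint_vel": joint speeds; "joint_torque": joint torques, N m; "ee_pos": TCP position; "eef_rot": TCP orientation; "force": force on the tool from outside, world axes, zero at the start; "torque": the same for the moment, N m; "gripper_width": finger opening in m; "grip_force": force on a finger pad.
Only numpy, scipy, OpenCV 4.12 (cv2) and the standard library are available. Lean on these libraries where they do the work, as an engineer would, in place of code of your own. Each camera call takes 0.05 s, during which the arm holds its last target. There are 200 camera calls.

## Working session

There is one attempt and no reset: what is moved stays moved. The work goes in short steps, Python scripts to look and compute and a shell command to move; the robot and the scene stay as the last step left them, time stands still between calls to the robot, and variables do not carry over. Pictures are saved under pics/ and viewed, at most 10 in all, crops included, and the job is handed in when it is done.

```bash
ls; mkdir -p pics
cat > h.py <<'E'
from station import arm
import numpy as np, cv2, math
def snap(n,name):
    c=arm.camera(n); cv2.imwrite('pics/'+name+'.png',c['img'][:,:,::-1]); 
    import pickle; pickle.dump(c,open(name+'.pkl','wb')); return c
def load(name):
    import pickle; return pickle.load(open(name+'.pkl','rb'))
def f(c): return 200/math.tan(math.radians(c['vertical_fov'])/2)
def ray(c,u,v):
    R=np.array(c['R']);t=np.array(c['t']);d=R.T@np.array([(u-c['cx'])/f(c),(v-c['cy'])/f(c),1]);return -R.T@t,d/np.linalg.norm(d)
def proj(c,X):
    p=np.array(c['R'])@np.array(X)+np.array(c['t']);return [c['cx']+f(c)*p[0]/p[2],c['cy']+f(c)*p[1]/p[2]]
def atz(c,u,v,z):
    o,d=ray(c,u,v);return o+d*(z-o[2])/d[2]
def tri(a,b):
    A=0;B=0
    for o,d in (a,b):
        P=np.eye(3)-np.outer(d,d);A=A+P;B=B+P@o
    X=np.linalg.solve(A,B);return X,[np.linalg.norm((np.eye(3)-np.outer(d,d))@(X-o)) for o,d in (a,b)]
def crop(c,x0,y0,x1,y1,s,name):
    cv2.imwrite('pics/'+name+'.png',cv2.resize(c['img'][y0:y1,x0:x1,::-1],None,fx=s,fy=s,interpolation=cv2.INTER_CUBIC))
E
python3 - <<'E'
from h import *
for n in('side','top'):
    c=snap(n,n+'0'); print(n,c['vertical_fov'],c['cx'],c['cy'],np.round(-np.array(c['R']).T@c['t'],3),np.round(c['R'],2).tolist(),[k for k in c])
print(arm.observe(),arm.pinch_z)
E
```

```text
pics
shift.py
station.py
side 44.221030040550346 312.16839771408394 201.96289128919454 [ 0.423 -0.943  0.802] [[0.98, -0.18, 0.02], [-0.09, -0.55, -0.83], [0.16, 0.82, -0.55]] ['img', 'vertical_fov', 'cx', 'cy', 'R', 't']
top 48.78773961831579 324.21723092199807 194.67933611835207 [0.519 0.053 1.255] [[-0.01, -1.0, 0.01], [-1.0, 0.01, -0.07], [0.07, -0.01, -1.0]] ['img', 'vertical_fov', 'cx', 'cy', 'R', 't']
{'time_s': 0.1, 'joint_positions': array([-7.23712336e+01,  5.03752217e+00,  7.86182746e+01,  3.64372901e-06,
        9.64628707e+01, -5.90725737e+00]), 'joint_vel': array([ 0.07979905, -0.07293619, -0.11597044,  0.09427758, -0.01195123,
        0.06004619]), 'joint_torque': array([ 2.82499670e-03, -3.53014612e+01, -3.14219677e+01, -1.30391909e-04,
        7.91513070e-03, -7.59999210e-06]), 'ee_pos': array([ 0.21948496, -0.50380864,  0.23021153]), 'eef_rot': array([-1.79881963e+02, -1.22166781e-02,  2.35360116e+01]), 'force': array([0.06918348, 0.14107259, 0.74169115]), 'torque': array([ 0.00205555, -0.02124758, -0.02619263]), 'grip_force': 0.0, 'gripper_width': 0.085255891415469} 0.0187
```

View pics/side0.png

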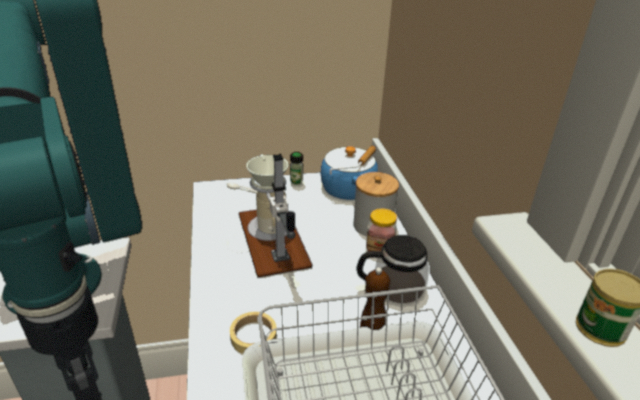

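View pics/top0.png

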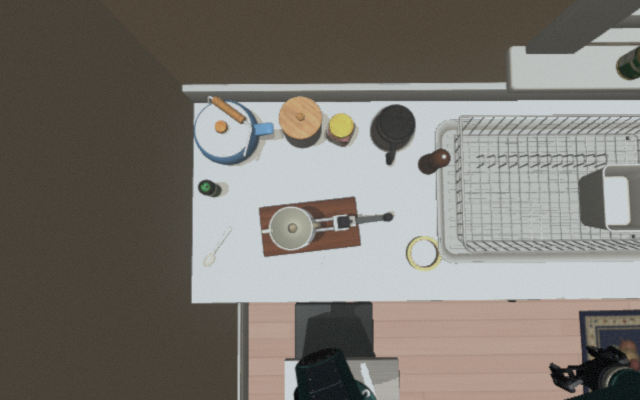

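The side view shows the stand around (275,215): post top near (279,157), knob near (291,222). In the top view the post is near (344,222) and the knob near (388,217). The path from the robot side looks clear. I'll enlarge both.

Run:
```python
from h import *
a=load('side0');b=load('top0')
crop(a,230,145,330,285,5.5/1.32,'side_c'); crop(b,250,185,410,265,5,'top_c')
```

```text
(no output)
```

View pics/side_c.png

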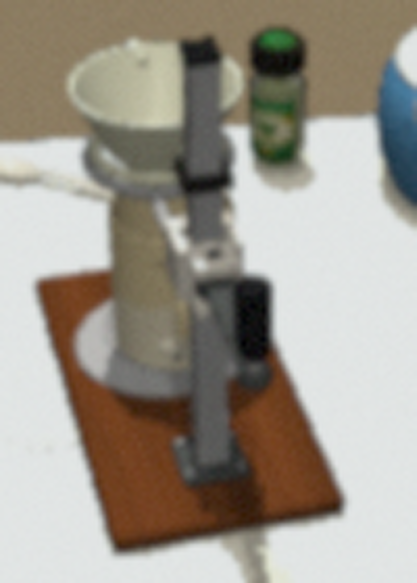

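View pics/top_c.png

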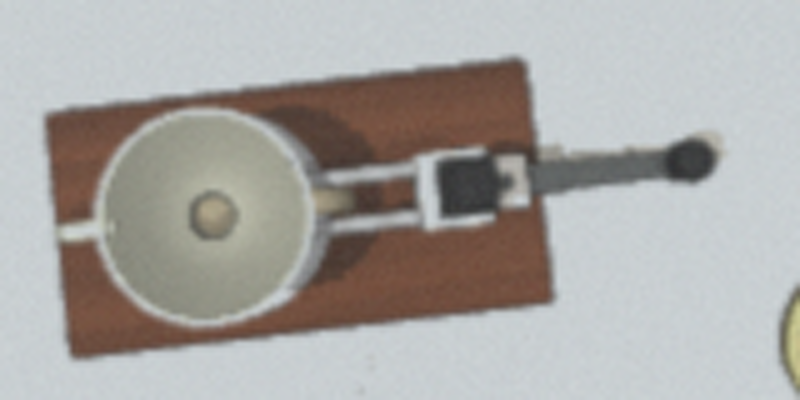

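```bash
cat >> h.py <<'E'
s=1/4.167
def S(x,y): return 230+(x+.5)*s-.5,145+(y+.5)*s-.5
def T(x,y): return 250+(x+.5)/5-.5,185+(y+.5)/5-.5
E
cat > fit.py <<'E'
from h import *
from scipy.optimize import least_squares
a=load('side0');b=load('top0')
obs=[(b,(70,-52,14),T(522,58)),(b,(-70,-52,14),T(552,300)),(b,(-70,222,14),T(73,357)),(b,(70,222,14),T(47,113)),
(a,(70,-52,14),S(341,503)),(a,(-70,-52,14),S(115,542)),(a,(-70,222,14),S(38,282)),(a,(0,0,295),S(200,46)),(b,(0,0,295),T(468,186))]
def w(p,l):
    l=np.array(l)/1000;cc,ss=math.cos(p[2]),math.sin(p[2]);return np.array([p[0]+cc*l[0]-ss*l[1],p[1]+ss*l[0]+cc*l[1],l[2]])
r=least_squares(lambda p:np.concatenate([np.array(proj(c,w(p,l)))-o for c,l,o in obs]),[.5,0,0],loss='soft_l1')
p=r.x
if __name__=='__main__':
    print(p,math.degrees(p[2]));print(np.round([np.array(proj(c,w(p,l)))-o for c,l,o in obs],1).tolist())
    print('knob top tri',tri(ray(a,*S(254,285)),ray(b,*T(690,158))), 'expected xy closed',w(p,(0,-109,0)))
    for z in range(100,260,10):
        q=lambda l:[round(float(k),1) for k in (lambda u:((u[0]-230)/s,(u[1]-145)/s))(proj(a,w(p,l)))]
        print(z,'band front edge',q((0,-14,z)),'block front top edge',q((0,-18,z)),'knob axis',q((0,-109,z)))
E
python3 fit.py
```

```text
[0.53100264 0.00086552 0.10136062] 5.807535700840681
[[1.3, -0.1], [1.0, 1.0], [-0.6, 0.5], [-0.4, -0.5], [1.7, -1.5], [-0.8, -0.8], [-0.8, -1.8], [0.3, -0.5], [1.9, -0.3]]
knob top tri (array([ 0.54318792, -0.10408303,  0.21287984]), [np.float64(0.000472663904553299), np.float64(0.0004726639045532265)]) expected xy closed [ 0.54203204 -0.10757503  0.        ]
100 band front edge [212.4, 358.0] block front top edge [214.0, 362.1] knob axis [253.5, 461.8]
110 band front edge [212.1, 343.8] block front top edge [213.7, 347.9] knob axis [253.4, 447.2]
120 band front edge [211.8, 329.5] block front top edge [213.4, 333.5] knob axis [253.2, 432.4]
130 band front edge [211.5, 315.0] block front top edge [213.1, 319.1] knob axis [253.1, 417.5]
140 band front edge [211.1, 300.5] block front top edge [212.8, 304.5] knob axis [253.0, 402.4]
150 band front edge [210.8, 285.7] block front top edge [212.5, 289.7] knob axis [252.9, 387.1]
160 band front edge [210.5, 270.9] block front top edge [212.2, 274.8] knob axis [252.8, 371.7]
170 band front edge [210.2, 255.8] block front top edge [211.9, 259.8] knob axis [252.6, 356.1]
180 band front edge [209.9, 240.7] block front top edge [211.5, 244.6] knob axis [252.5, 340.4]
190 band front edge [209.5, 225.4] block front top edge [211.2, 229.3] knob axis [252.4, 324.5]
200 band front edge [209.2, 209.9] block front top edge [210.9, 213.8] knob axis [252.3, 308.4]
210 band front edge [208.9, 194.3] block front top edge [210.6, 198.1] knob axis [252.1, 292.2]
220 band front edge [208.5, 178.5] block front top edge [210.2, 182.3] knob axis [252.0, 275.8]
230 band front edge [208.2, 162.6] block front top edge [209.9, 166.4] knob axis [251.9, 259.2]
240 band front edge [207.8, 146.5] block front top edge [209.6, 150.3] knob axis [251.7, 242.4]
250 band front edge [207.5, 130.2] block front top edge [209.2, 134.0] knob axis [251.6, 225.5]
```

Stand is at about (0.53, 0.002) with yaw 5.8°. The knob axis triangulates to (0.543,-0.104) with its top at z 0.213, which matches the model's 109 mm from the post within about 3 mm. Next I lift and move over the knob.

```bash
python3 shift.py '{"offsets": [[0,0,-0.03,0,0,0],[0,0,-0.03,0,0,0],[0.0285,-0.0149,0,0,0,0],[0.0285,-0.0149,0,0,0,0],[0.0285,-0.0149,0,0,0,0],[0.0285,-0.0149,0,0,0,0],[0.0285,-0.0149,0,0,0,0],[0.0285,-0.0149,0,0,0,0],[0.0285,-0.0149,0,0,0,0],[0.0285,-0.0149,0,0,0,0],[0.0285,-0.0149,0,0,0,0],[0.0285,-0.0149,0,0,0,0],[0.0285,-0.0149,0,0,0,0],[0.0285,-0.0149,0,0,0,0],[0.0285,-0.0149,0,0,0,0],[0.0285,-0.0149,0,0,0,0]]}' 0.085
python3 shift.py '{"offsets": [[0.0285,-0.0149,0,0,0,0],[0.0285,-0.0149,0,0,0,0],[0,0,0,0,0,-6.5],[0,0,0,0,0,-6.5],[0,0,0,0,0,-6.5],[0,0,0,0,0,-6.5],[0,0,0,0,0,-6.5],[0,0,0,0,0,-6.5],[0,0,0,0,0,-6],[0,0,0,0,0,0],[0,0,0,0,0,0]]}'
python3 - <<'E'
from h import *
print(arm.observe()['ee_pos'],arm.observe()['eef_rot'])
c=snap('side','side1');crop(c,200,100,360,300,3,'side1_c')
E
```

```text
time_s: 1.43
ee_pos: [0.5027, -0.1521, 0.2908]
eef_rot: [-180.0, 0.0, 23.5]
force: [0.3, -0.6, 0.4]
gripper_width: 0.0851
grip_force: 0.0
time_s: 2.35
ee_pos: [0.5423, -0.1035, 0.2908]
eef_rot: [-179.9, 0.0, 68.4]
force: [0.4, -0.2, 0.2]
gripper_width: 0.0849
grip_force: 0.0
[ 0.54233585 -0.10350478  0.29076454] [-1.79942696e+02  9.37858501e-03  6.83888448e+01]
```

View pics/side1_c.png

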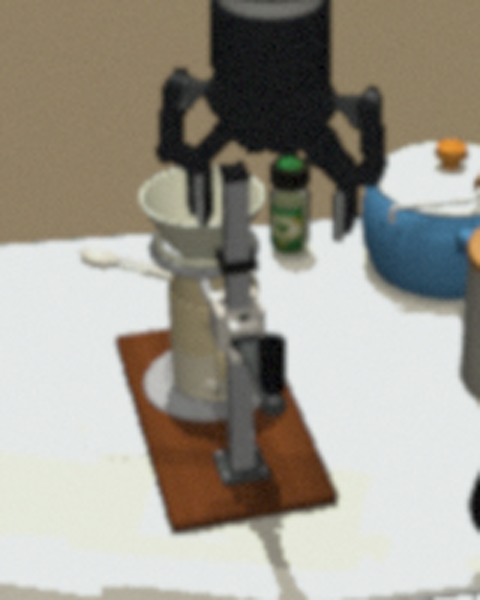

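The fingers straddle the knob axis: tips at crop (203,220) and (345,235), knob at (271,340). The post and cone are clear. I descend and grip.

```bash
python3 shift.py '{"offsets": [[0,0,0.0198,0,0,0],[0,0,0.0198,0,0,0],[0,0,0.0198,0,0,0],[0,0,0.0198,0,0,0],[0,0,0.0198,0,0,0],[0,0,0.0198,0,0,0],[0,0,0,0,0,0],[0,0,0,0,0,0]]}'; python3 shift.py '{"offsets": [[0,0,0,0,0,0],[0,0,0,0,0,0],[0,0,0,0,0,0],[0,0,0,0,0,0],[0,0,0,0,0,0],[0,0,0,0,0,0],[0,0,0,0,0,0],[0,0,0,0,0,0],[0,0,0,0,0,0],[0,0,0,0,0,0]]}' 0
python3 - <<'E'
from h import *
c=snap('side','side2');d=snap('top','top2')
A=cv2.resize(c['img'][150:270,230:350],None,fx=5,fy=5,interpolation=2)[:,:400];B=cv2.resize(d['img'][180:260,310:390],None,fx=5,fy=5,interpolation=2)
A=cv2.resize(c['img'][150:270,250:330],None,fx=5,fy=5,interpolation=2)
B=np.vstack([B,np.zeros((200,400,3),np.uint8)])
cv2.imwrite('pics/both2.png',np.hstack([A,B])[:,:,::-1])
E
```

```text
time_s: 3.07
ee_pos: [0.5417, -0.1033, 0.1713]
eef_rot: [-179.8, 0.0, 68.5]
force: [0.9, 0.4, 0.0]
gripper_width: 0.085
grip_force: 0.0
time_s: 3.9
ee_pos: [0.5428, -0.1038, 0.1732]
eef_rot: [179.9, 0.0, 68.5]
force: [0.5, -0.9, 4.1]
gripper_width: 0.0192
grip_force: 58.5
```

View pics/both2.png

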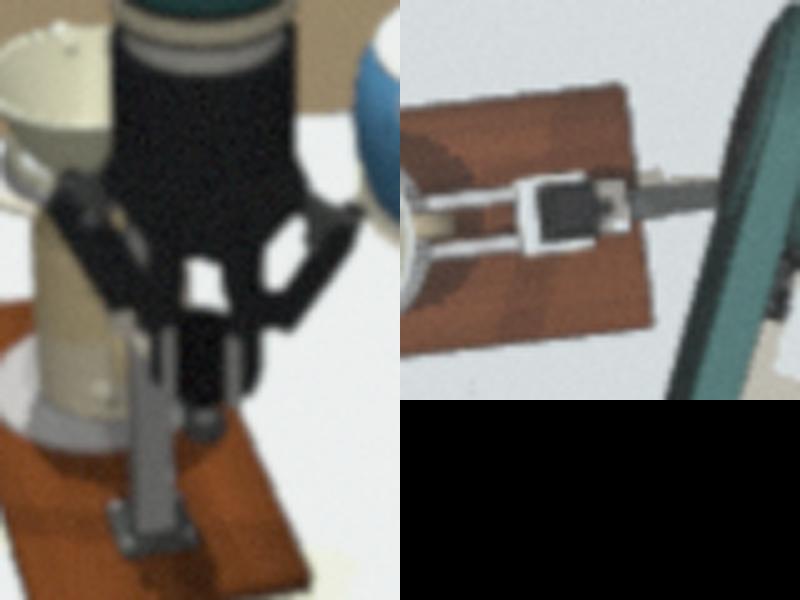

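Gripped: force 58 N, opening 19 mm, knob between the pads in crop at (205,350). Next I compute the swing arc.

```bash
cat > arc.py <<'E'
import sys,numpy as np
from math import *
from h import arm
def arc(a0,a1,n,th=radians(5.8)):
    yaw=radians(arm.observe()['eef_rot'][2]);r=.088
    P=lambda f:np.array([-r*sin(f)*cos(th)+r*cos(f)*sin(th),-r*sin(f)*sin(th)-r*cos(f)*cos(th)])
    fs=np.linspace(a0,a1,n+1)
    for i in range(n):
        d=P(fs[i+1])-P(fs[i]); print([round(float(d@[cos(yaw),sin(yaw)]),4),round(float(d@[sin(yaw),-cos(yaw)]),4),0,0,0,0],end=',')
    print()
arc(*map(float,sys.argv[1:3]),int(sys.argv[3]))
E
python3 arc.py 0 1.1 16
```

```text
[-0.0026, -0.0055, 0, 0, 0, 0],[-0.0022, -0.0056, 0, 0, 0, 0],[-0.0018, -0.0058, 0, 0, 0, 0],[-0.0014, -0.0059, 0, 0, 0, 0],[-0.001, -0.006, 0, 0, 0, 0],[-0.0006, -0.006, 0, 0, 0, 0],[-0.0002, -0.006, 0, 0, 0, 0],[0.0002, -0.006, 0, 0, 0, 0],[0.0007, -0.006, 0, 0, 0, 0],[0.0011, -0.006, 0, 0, 0, 0],[0.0015, -0.0059, 0, 0, 0, 0],[0.0019, -0.0058, 0, 0, 0, 0],[0.0023, -0.0056, 0, 0, 0, 0],[0.0026, -0.0054, 0, 0, 0, 0],[0.003, -0.0052, 0, 0, 0, 0],[0.0034, -0.005, 0, 0, 0, 0],
```

```bash
python3 shift.py '{"offsets": [[-0.0026,-0.0055,0,0,0,0],[-0.0022,-0.0056,0,0,0,0],[-0.0018,-0.0058,0,0,0,0],[-0.0014,-0.0059,0,0,0,0],[-0.001,-0.006,0,0,0,0],[0,0,0,0,0,0]]}'
python3 shift.py '{"offsets": [[-0.0006,-0.006,0,0,0,0],[-0.0002,-0.006,0,0,0,0],[0.0002,-0.006,0,0,0,0],[0.0007,-0.006,0,0,0,0],[0.0011,-0.006,0,0,0,0],[0,0,0,0,0,0],[0,0,0,0,0,0]]}'
```

```text
time_s: 4.5
ee_pos: [0.5102, -0.1009, 0.1712]
eef_rot: [-179.8, 0.0, 68.5]
force: [-0.9, 0.4, -3.5]
gripper_width: 0.0199
grip_force: 58.7
time_s: 5.08
ee_pos: [0.4844, -0.0889, 0.1724]
eef_rot: [-180.0, 0.0, 68.6]
force: [0.1, 0.7, -4.3]
gripper_width: 0.0194
grip_force: 58.7
```

```bash
python3 shift.py '{"offsets": [[0.0015,-0.0059,0,0,0,0],[0.0019,-0.0058,0,0,0,0],[0.0023,-0.0056,0,0,0,0],[0.0026,-0.0054,0,0,0,0],[0.003,-0.0052,0,0,0,0],[0.0034,-0.005,0,0,0,0],[0,0,0,0,0,0],[0,0,0,0,0,0],[0,0,0,0,0,0]]}'
python3 - <<'E'
from h import *
c=snap('side','side3');d=snap('top','top3')
A=cv2.resize(c['img'][150:270,230:350],None,fx=5,fy=5,interpolation=2)
cv2.imwrite('pics/s3.png',A[:,:,::-1])
E
```

```text
time_s: 5.83
ee_pos: [0.4596, -0.0636, 0.1726]
eef_rot: [-180.0, 0.0, 68.5]
force: [-0.4, 0.0, -4.4]
gripper_width: 0.0199
grip_force: 58.8
```

View pics/s3.png

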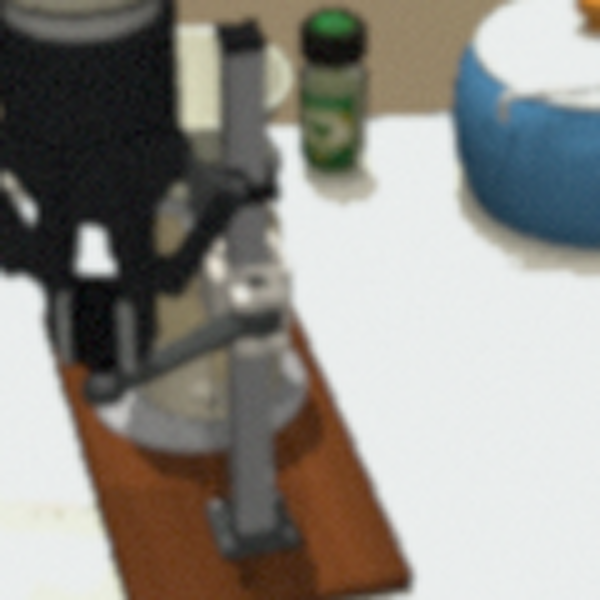

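Lever open at about 1.1 rad; the arm is carried (4.4 N). Band underside is at crop (250,200) and the block top meets the post near (250,272), so the gap is about 40 mm. I raise 32 mm first.

```bash
python3 shift.py '{"offsets": [[0,0,-0.003,0,0,0],[0,0,-0.004,0,0,0],[0,0,-0.005,0,0,0],[0,0,-0.005,0,0,0],[0,0,-0.005,0,0,0],[0,0,-0.005,0,0,0],[0,0,-0.003,0,0,0],[0,0,-0.002,0,0,0],[0,0,0,0,0,0],[0,0,0,0,0,0],[0,0,0,0,0,0]]}'
python3 - <<'E'
from h import *
c=snap('side','side4')
A=cv2.resize(c['img'][160:230,250:310],None,fx=8,fy=8,interpolation=2)
B=cv2.resize(load('side3')['img'][160:230,270:310],None,fx=8,fy=8,interpolation=2)
cv2.imwrite('pics/s4.png',np.hstack([A,B])[:,:,::-1])
E
```

```text
time_s: 6.85
ee_pos: [0.4598, -0.0638, 0.2045]
eef_rot: [180.0, 0.0, 68.5]
force: [1.1, 0.1, -4.4]
gripper_width: 0.0197
grip_force: 58.9
```

View pics/s4.png

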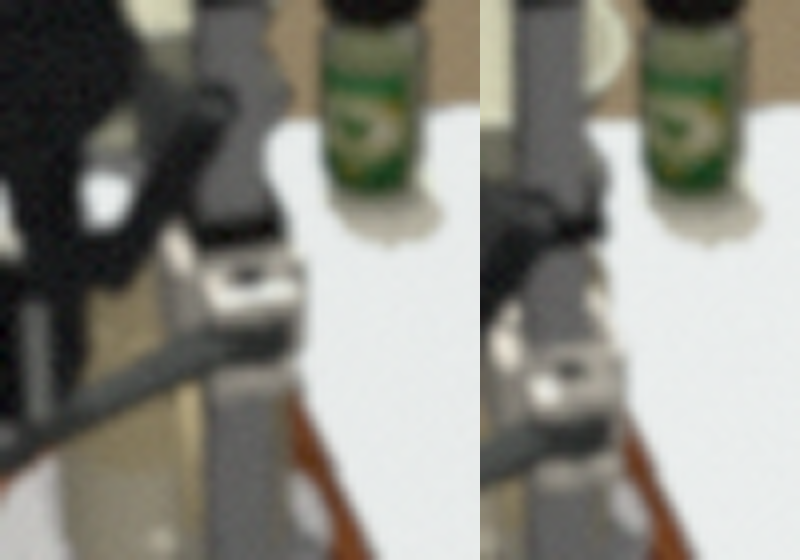

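Band lower edge is near crop (235,252); block top sits just under it, with an estimated gap of 3–8 mm. I feel upward in small steps.

```bash
for i in 1; do :; done
python3 shift.py '{"offsets": [[0,0,-0.001,0,0,0],[0,0,-0.001,0,0,0],[0,0,0,0,0,0],[0,0,0,0,0,0]]}' | egrep 'pos|^force'
python3 shift.py '{"offsets": [[0,0,-0.001,0,0,0],[0,0,0,0,0,0],[0,0,0,0,0,0]]}'| egrep 'pos|^force'
```

```text
ee_pos: [0.4596, -0.0636, 0.2065]
force: [0.3, -1.0, -4.6]
ee_pos: [0.4596, -0.0636, 0.2076]
force: [0.3, 0.3, -4.4]
```

```bash
python3 shift.py '{"offsets": [[0,0,-0.001,0,0,0],[0,0,0,0,0,0],[0,0,0,0,0,0]]}'| egrep 'pos|^force'
```

```text
ee_pos: [0.4595, -0.0634, 0.2078]
force: [0.8, -0.1, -9.7]
```

Contact at z≈0.2078, about 5 N on the band, which is below slipping. I ease off 0.7 mm and hold.

```bash
python3 shift.py '{"offsets": [[0,0,0.0007,0,0,0],[0,0,0,0,0,0],[0,0,0,0,0,0],[0,0,0,0,0,0],[0,0,0,0,0,0]]}'; python3 arc.py 1.1 0 16
```

```text
time_s: 8.15
ee_pos: [0.4596, -0.0635, 0.2077]
eef_rot: [-180.0, -0.0, 68.5]
force: [0.1, 0.5, -6.3]
gripper_width: 0.0197
grip_force: 59.2
[-0.0034, 0.005, 0, 0, 0, 0],[-0.003, 0.0052, 0, 0, 0, 0],[-0.0026, 0.0054, 0, 0, 0, 0],[-0.0023, 0.0056, 0, 0, 0, 0],[-0.0019, 0.0058, 0, 0, 0, 0],[-0.0015, 0.0059, 0, 0, 0, 0],[-0.0011, 0.006, 0, 0, 0, 0],[-0.0007, 0.006, 0, 0, 0, 0],[-0.0002, 0.006, 0, 0, 0, 0],[0.0002, 0.006, 0, 0, 0, 0],[0.0006, 0.006, 0, 0, 0, 0],[0.001, 0.006, 0, 0, 0, 0],[0.0014, 0.0059, 0, 0, 0, 0],[0.0018, 0.0058, 0, 0, 0, 0],[0.0022, 0.0056, 0, 0, 0, 0],[0.0026, 0.0055, 0, 0, 0, 0],
```

```bash
python3 shift.py '{"offsets": [[-0.0034,0.005,0,0,0,0],[-0.003,0.0052,0,0,0,0],[-0.0026,0.0054,0,0,0,0],[-0.0023,0.0056,0,0,0,0],[-0.0019,0.0058,0,0,0,0],[-0.0015,0.0059,0,0,0,0],[-0.0011,0.006,0,0,0,0],[-0.0007,0.006,0,0,0,0],[0,0,0,0,0,0]]}' | egrep 'pos|^force'
python3 shift.py '{"offsets": [[-0.0002,0.006,0,0,0,0],[0.0002,0.006,0,0,0,0],[0.0006,0.006,0,0,0,0],[0.001,0.006,0,0,0,0],[0.0014,0.0059,0,0,0,0],[0.0018,0.0058,0,0,0,0],[0.0022,0.0056,0,0,0,0],[0.0026,0.0055,0,0,0,0],[0,0,0,0,0,0],[0,0,0,0,0,0],[0,0,0,0,0,0]]}'
```

```text
ee_pos: [0.4966, -0.0958, 0.2077]
force: [2.2, 1.1, -8.0]
time_s: 9.82
ee_pos: [0.5428, -0.1036, 0.2077]
eef_rot: [180.0, -0.0, 68.5]
force: [-0.4, 1.9, -7.4]
gripper_width: 0.0195
grip_force: 59.3
```

```bash
python3 shift.py '{"offsets": [[0.0007,0.0014,0,0,0,0],[0,0,0,0,0,0],[0,0,0,0,0,0],[0,0,0,0,0,0]]}'
python3 - <<'E'
from h import *
c=snap('side','side5');d=snap('top','top5')
A=cv2.resize(c['img'][160:260,240:320],None,fx=5,fy=5,interpolation=2);B=cv2.resize(d['img'][180:280,310:390],None,fx=5,fy=5,interpolation=2)
cv2.imwrite('pics/both5.png',np.hstack([A,B])[:,:,::-1])
E
```

```text
time_s: 10.15
ee_pos: [0.5431, -0.1036, 0.2077]
eef_rot: [-179.9, 0.1, 68.5]
force: [-4.7, 2.1, -6.6]
gripper_width: 0.0194
grip_force: 59.5
```

View pics/both5.png

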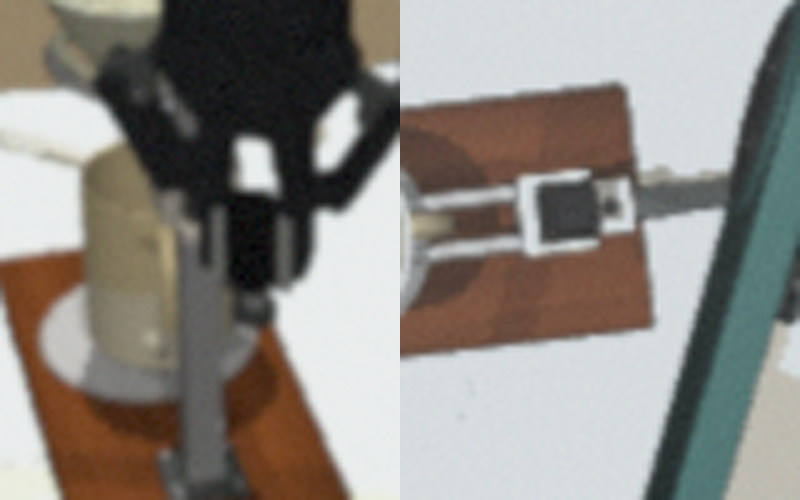

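The lever is back in line with the post (bar at top-crop (680,195), as at the start). It presses against its stop with 4.7 N, the grip is still 59 N, and the height is unchanged.

```bash
python3 -c "
from station import arm
print(arm.close_job())"
```

```text
the job is handed in; nothing more can be done
None
```

The job is handed in: the dripper arm is raised until its clamp block just meets the band, the lever is swung back onto its closed stop, and the gripper still holds the knob; the hand-in returned no verdict.

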